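# Unpack the mending kit into its dishes

### The arm

A 7-joint arm with a two-finger parallel gripper is mounted at the origin on the work surface; the furniture and walls round the work are solid. World frame = base frame: x ahead of the robot, y to its left, z up, the work surface at z = 0. Lengths are in m, angles in rad, forces in N, time in s.
With the tool pointing down it reaches from about 0.4 to 0.9 m from the base axis. Payload 5.6 kg.
Tool frame: the origin (TCP) lies on the centre line of the jaws, within the pads' length; the fingertips stand 14 mm ahead of it and the grasp point (between the pads) lies 5 mm behind it (arm.tcp_to_tips is the distance from the TCP to the fingertips, in m); z points along the fingers, y is the line along which they close (so a half turn about z gives the same grasp; the last joint's range is limited). The gripper opens to 92 mm and grips with 3 to 60 N. Pads are 20 mm wide; open, the fingers measure 128 mm over their backs; the gripper's body (75 mm by 189 mm) begins 69 mm behind the grasp point.
Start: joints at [1.168, 0.468, -0.012, 1.603, 0.006, 1.071, -0.056], TCP at [0.229, -0.608, 0.229] pointing down, gripper open.
Joint ranges: [-2.53, 2.53], [-0.31, 2.02], [-1.57, 1.55], [0.28, 2.44], [-1.29, 4.43], [0.15, 1.84], [-2.92, 2.92]. Speed limits (rad/s): [2.57, 2.57, 3.14, 3.14, 3.14, 3.14, 3.14].

### API

Orientations are given as a unit quaternion [w, x, y, z].
In Python, from bench import arm gives the robot as it stands. Calls block until the motion is done:
- arm.move_pose(position, orientation): joint-space move of the TCP to a pose.
- arm.line_to(position, speed=0.15, frame=None, max_force=None): straight line of the TCP; frame=None keeps the orientation; speed is the mean speed in m/s. With max_force (N) it stops when the force on the tool has changed by that much, and returns True; else False.
- arm.move_j(angles): joint-space move.
- arm.gripper_to(opening, f_grip=None): opening from 0.0 (shut) to 1.0 (fully open); f_grip is the grip in N (None keeps the last); returns when the fingers have stopped.
- arm.sleep(seconds).
- arm.ik(position, orientation): joint angles nearest the present ones, or None.
- arm.read_state(): the state.
- arm.get_image(name): name is "side" or "top"; returns (picture, depth): 400x640x3 uint8, red, green, blue; 400x640 float32, m along the optical axis (not along the pixel's ray), 0 where there is no reading.
- arm.camera_model(name): a dict with "fx", "fy", "cx", "cy" (pixels), "k1" (the pictures are not rectified: a ray, as slopes to the right and down, at radius r is drawn at 1 + k1 r^2 times it, then the intrinsics apply), "world_from_camera" (4x4, takes a point from camera to world coordinates). Camera axes: x right, y down, z forward; pixel columns grow to the right and rows downward; lengths in m; the calibration is good to about 2 mm. A picture is of the moment at which its call begins. camera_model takes no time and is no camera call.
A pose or a line that the arm cannot do raises arm.PlanningError and nothing moves.
- arm.job_done(): hands the job in; it is judged then, once.
The state is a dict: "time_s": time; "qpos": joint angles; "qvel": joint speeds; "joint_torque": joint torques, N m; "tool_pos": TCP position; "eef_rot": TCP orientation; "wrist_force": force on the tool from outside, world axes, zero at the start; "wrist_torque": the same for the moment, N m; "grip_width": opening from 0.0 (shut) to 1.0 (fully open); "gripper_force": force on a finger pad.
Only numpy, scipy, OpenCV 4.12 (cv2) and the standard library are available. Lean on these libraries where they do the work, as an engineer would, in place of code of your own. Each camera call takes 0.05 s, during which the arm holds its last target. There are 200 camera calls.

### The job

Unpack the mending kit: take apart the tower of two thread reels on a bead jar, pull the metal needle tube straight up out of its wooden stand, and set each of these four things upright, flat on the floor of its own wooden dish. The tower's small reel belongs in the smallest round dish, its large reel in the middle-sized round dish, its bead jar in the largest round dish, and the needle tube stands in the square dish. Let nothing tip over on the way.

Things in the scene. Friction and masses are not known exactly. Their poses are not given: they have to be found in the camera images.
- small_reel_mid (a point): Small thread reel, upright, at the start on top of the tower: 32 mm across its wooden end discs (4 mm thick), 40 mm tall, 24 mm across the blue thread between them, 20 g. This point: its centre, half-way up. z is its upright axis
- large_reel_mid (a point): Large thread reel, upright, at the start in the middle of the tower, between the small reel and the bead jar: 40 mm across its wooden end discs (4 mm thick), 52 mm tall, 32 mm across the cream thread between them, 20 g. This point: its centre, half-way up. z is its upright axis
- bead_jar_mid (a point): Round glass jar of beads with a closed screw lid that does not turn, upright, at the start standing on the table as the foot of the tower (not the similar jar that stands with other reels beside the mug in the table's far left corner behind the robot): 50 mm across, 65 mm tall, about 120 g. This point: its centre, half-way up. z is its upright axis
- needle_tube_mid (a point): Closed aluminium needle tube, a plain upright cylinder 20 mm across and 95 mm tall, 40 g, at the start in the well of the wooden stand with its upper 40 mm showing. This point: its centre, half-way up. z is its upright axis
- tube_stand: Square block of brown wood, fixed to the table, 56 x 56 mm and 64 mm high, with a round upright well in the middle, 22 mm wide and 55 mm deep (its floor is 9 mm above the table). Origin: centre of the underside, on the table. z up
- dish_small: Smallest shallow round dish of pale turned wood, fixed to the table: 58 mm outside, 50 mm inside, 6 mm high; its floor is 3 mm thick, so the lip stands only 3 mm above the floor. Origin: centre of the underside, on the table. z up
- dish_middle: Middle-sized shallow round dish of pale turned wood, fixed to the table: 70 mm outside, 62 mm inside, 6 mm high; its floor is 3 mm thick, so the lip stands only 3 mm above the floor. Origin: centre of the underside, on the table. z up
- dish_large: Largest shallow round dish of pale turned wood, fixed to the table: 84 mm outside, 76 mm inside, 6 mm high; its floor is 3 mm thick, so the lip stands only 3 mm above the floor. Origin: centre of the underside, on the table. z up
- dish_square: Shallow square dish of pale wood, fixed to the table: 48 x 48 mm outside, 40 x 40 mm inside, 6 mm high; its floor is 3 mm thick, so the lip stands only 3 mm above the floor. Origin: centre of the underside, on the table. z up; x and y along its sides
Not all that is in view belongs to the job. Leave any blue look-alike of the dish_small alone. What is shaped like the part that bears bead_jar_mid but pink is not meant.

How it is judged:
By the outcome, as a careful person would: the job done as asked, in the order asked, and still so for the second after the job is handed in, with the robot touching nothing.
It also fails if it takes over 128 s, if anything falls off the work surface, if the arm or the gripper's body presses on something with over 40 N, if the wrist force passes 120 N, or if a joint passes its speed limit or range.

## Working session

There is one attempt and no reset: what is moved stays moved. The work goes in short steps, each a Python script; the robot and the scene stay as the last script left them, time stands still between calls to the robot, and variables do not carry over. Pictures are saved under pics/ and viewed, at most 14 in all, crops included, and the job is handed in when it is done.

```bash
ls; mkdir -p pics; python3 - <<'E'
from bench import arm
import cv2,numpy as np
for n in("top","side"):
    im,d=arm.get_image(n); cv2.imwrite(f"pics/{n}0.png",im[:,:,::-1]); np.savez(f"{n}0.npz",im=im,d=d)
    m=arm.camera_model(n); print({k:(np.round(v,4).tolist()) for k,v in m.items()}, (d>0).mean())
s=arm.read_state();print(s["time_s"],s["tool_pos"],s["eef_rot"])
E
```

```text
pics
{'fx': 471.9568, 'fy': 471.9568, 'cx': 325.5183, 'cy': 201.0057, 'k1': -0.1337, 'world_from_camera': [[0.0124, -0.99, 0.1407, 0.1853], [-0.9999, -0.0119, 0.0046, -0.0102], [-0.0029, -0.1407, -0.99, 1.5803], [0.0, 0.0, 0.0, 1.0]]} 0.99628515625
{'fx': 368.4027, 'fy': 368.4027, 'cx': 320.6152, 'cy': 193.0293, 'k1': 0.0147, 'world_from_camera': [[-0.8665, -0.2557, 0.4287, -0.0287], [-0.4991, 0.4548, -0.7376, 0.7204], [-0.0064, -0.8531, -0.5217, 0.6244], [0.0, 0.0, 0.0, 1.0]]} 0.991453125
0.1 [ 0.2286327  -0.60794143  0.22775798] [-7.49292954e-04  9.83866315e-01  1.78903538e-01 -1.94218107e-04]
```

View pics/top0.png

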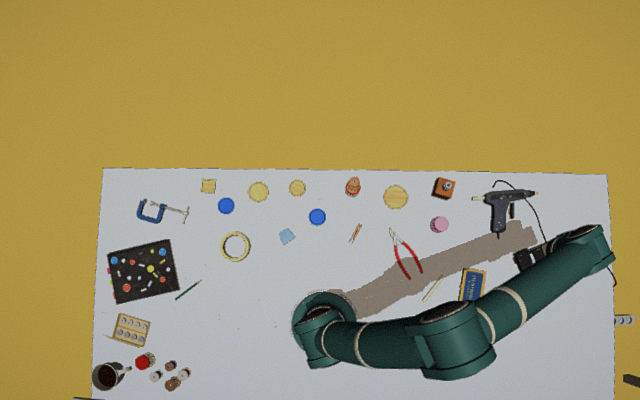

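View pics/side0.png

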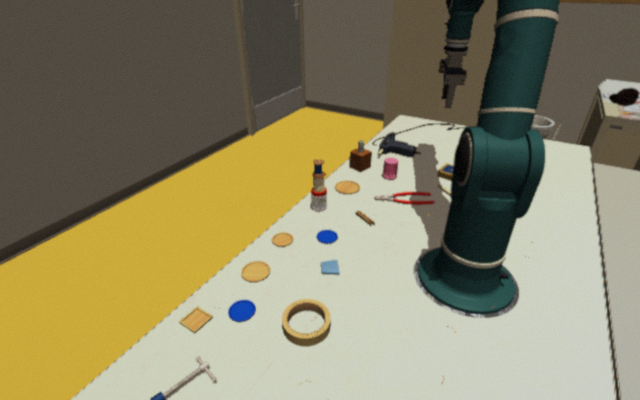

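The top view shows these candidates:
- Tower at (352,187). Its jar's look-alikes are the pink jar (440,224) and the red-lidded jar beside the mug (145,361).
- Loose reels by the mug at (155-185,365-383), not meant.
- Stand with tube at (444,187).
- Pale dishes: small (297,188), middle (258,191), large (396,197), square (208,186). The blue discs (226,206) and (317,217), the ring (235,246) and the blue square (287,236) are decoys.

Next I check the choice in a crop and measure.

```bash
cat > h.py <<'E'
import cv2,numpy as np
from bench import arm
def rays(n,uv):
    m=arm.camera_model(n); uv=np.atleast_2d(np.float64(uv))
    p=np.c_[(uv[:,0]-m["cx"])/m["fx"],(uv[:,1]-m["cy"])/m["fy"]]; q=p.copy()
    for _ in range(20): q=p/(1+m["k1"]*(q**2).sum(1,keepdims=True))
    T=np.array(m["world_from_camera"]); return T[:3,3],np.c_[q,np.ones(len(q))]@T[:3,:3].T
def onplane(n,uv,z):
    o,d=rays(n,uv); return (o+d*((z-o[2])/d[:,2])[:,None])[:,:2]
def blobs(im,mask,n,z,roi,amin=30):
    M=np.zeros(mask.shape,np.uint8);x0,y0,x1,y1=roi;M[y0:y1,x0:x1]=mask[y0:y1,x0:x1]
    k,l,s,c=cv2.connectedComponentsWithStats(M)
    for i in range(1,k):
        if s[i,4]>=amin:
            ct=cv2.findContours((l==i).astype(np.uint8),0,1)[0][0][:,0]
            P=onplane(n,ct,z); yy,xx=np.nonzero(l==i); W=onplane(n,np.c_[xx,yy],z)
            print(n,s[i].tolist(),"centroid",W.mean(0).round(4),"bbox mid",((P.max(0)+P.min(0))/2).round(4),"size",np.ptp(P,0).round(3))
            yield W
E
python3 - <<'E'
from h import *
t=np.load("top0.npz")["im"];s=np.load("side0.npz")["im"]
a=cv2.resize(t[170:240,190:460],None,fx=2.96,fy=2.96,interpolation=cv2.INTER_CUBIC)
b=cv2.resize(s[130:230,300:420],None,fx=3.7,fy=3.7,interpolation=cv2.INTER_CUBIC)
b=cv2.copyMakeBorder(b,0,0,0,a.shape[1]-b.shape[1],0)
cv2.imwrite("pics/crop1.png",np.vstack([a,b])[:,:,::-1])
for n,im,roi in(("top",t,(190,172,470,240)),("side",s,(170,130,400,335))):
    h=cv2.cvtColor(im,cv2.COLOR_RGB2HSV)
    m=((h[...,1]>70)&(h[...,0]<28)&(h[...,2]>60)).astype(np.uint8)
    for W in blobs(im,m,n,.006,roi): pass
E
```

```text
top [346, 177, 15, 18, 196] centroid [ 0.4619 -0.0951] bbox mid [ 0.4633 -0.0952] size [0.059 0.047]
top [435, 177, 20, 21, 241] centroid [ 0.4603 -0.4066] bbox mid [ 0.4622 -0.4082] size [0.069 0.067]
top [201, 179, 15, 14, 168] centroid [0.4573 0.3999] bbox mid [0.4577 0.3995] size [0.045 0.048]
top [289, 180, 17, 16, 212] centroid [0.4537 0.095 ] bbox mid [0.454  0.0943] size [0.052 0.055]
top [254, 182, 15, 19, 96] centroid [0.448  0.2131] bbox mid [0.4407 0.2168] size [0.062 0.049]
top [248, 185, 8, 16, 56] centroid [0.4317 0.2503] bbox mid [0.4352 0.2482] size [0.051 0.025]
top [384, 186, 24, 23, 417] centroid [ 0.4238 -0.2381] bbox mid [ 0.4256 -0.2394] size [0.076 0.078]
top [350, 224, 12, 16, 56] centroid [ 0.3078 -0.1053] bbox mid [ 0.3073 -0.1043] size [0.051 0.037]
side [170, 130, 212, 183, 17815] centroid [ 0.6923 -0.0695] bbox mid [ 0.733  -0.1668] size [0.6  1.17]
side [335, 181, 25, 13, 268] centroid [ 0.423  -0.2308] bbox mid [ 0.4247 -0.2317] size [0.084 0.085]
side [393, 192, 7, 11, 53] centroid [ 0.26   -0.2496] bbox mid [ 0.2586 -0.2533] size [0.033 0.06 ]
side [356, 211, 18, 14, 92] centroid [ 0.3014 -0.0996] bbox mid [ 0.3015 -0.0998] size [0.065 0.046]
side [272, 232, 21, 15, 242] centroid [0.4516 0.101 ] bbox mid [0.4523 0.1002] size [0.057 0.058]
side [241, 261, 29, 21, 484] centroid [0.4376 0.2325] bbox mid [0.4376 0.2318] size [0.07 0.07]
side [282, 299, 49, 36, 866] centroid [0.2626 0.2843] bbox mid [0.2561 0.291 ] size [0.108 0.105]
side [179, 307, 34, 26, 473] centroid [0.4558 0.4048] bbox mid [0.456  0.4043] size [0.052 0.05 ]
```

View pics/crop1.png

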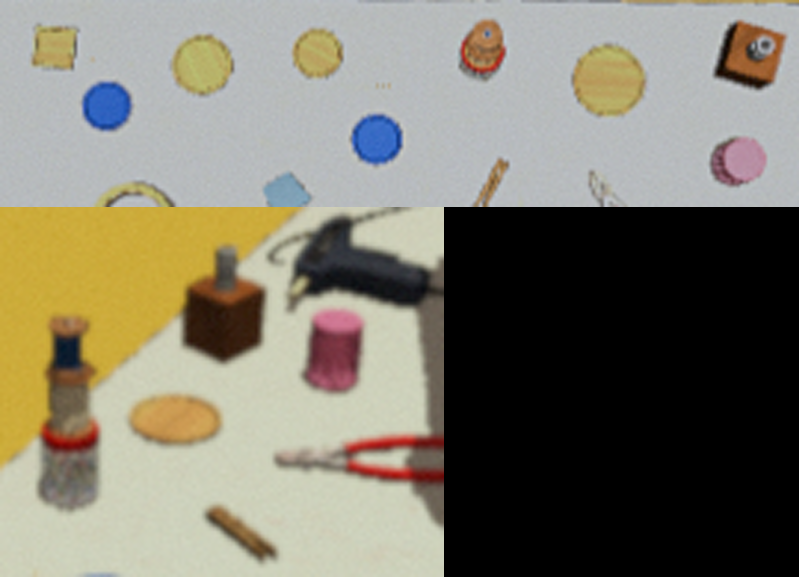

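The crop confirms the choice: the tower has a blue reel on a cream reel on a red-lidded jar, the steel tube stands in the brown block, and the pink jar is separate. The two views differ by about 6 mm in y, so I check the calibration and tighten the masks.

```bash
python3 - <<'E'
from h import *
for n,roi in(("top",(190,172,470,240)),("side",(230,170,420,335))):
    f=np.load(n+"0.npz");im,d=f["im"],f["d"]
    lab=cv2.cvtColor(im,cv2.COLOR_RGB2LAB).astype(int); x0,y0,x1,y1=roi
    med=np.median(lab[y0:y1,x0:x1,2]); m=((lab[...,2]-med)>14).astype(np.uint8); print(n,"bmed",med)
    for W in blobs(im,m,n,.006,roi,60): pass
    # table plane
    yy,xx=np.nonzero(np.abs(lab[...,2]-med)<8); k=(yy>y0)&(yy<y1+60)&(xx>x0)&(xx<x1); yy,xx=yy[k],xx[k]
    o,r=rays(n,np.c_[xx,yy]); P=o+r*d[yy,xx,None]; P=P[np.abs(P[:,2])<.015]
    c=np.linalg.lstsq(np.c_[P[:,:2],np.ones(len(P))],P[:,2],rcond=None)[0]; print("plane",c.round(4),"z at .45,0",c[0]*.45+c[2], len(P))
    # depth 3D of tall tops
    yy,xx=np.nonzero(d>0);k=(yy>140)&(yy<240)&(xx>300)&(xx<470);yy,xx=yy[k],xx[k]
    o,r=rays(n,np.c_[xx,yy]);P=o+r*d[yy,xx,None]
    for nm,c,zr in(("towertop",(.42,-.1),(.14,.17)),("tubetop",(.42,-.39),(.09,.12)),("stand",(.42,-.39),(.054,.074)),("jarlid",(.42,-.1),(.03,.08))):
        q=P[(np.hypot(*(P[:,:2]-c).T)<.06)&(P[:,2]>zr[0])&(P[:,2]<zr[1])]
        if len(q): print(nm,len(q),"min",q.min(0).round(4),"max",q.max(0).round(4),"med",np.median(q,0).round(4))
E
```

```text
top bmed 127.0
top [346, 177, 15, 17, 187] centroid [ 0.4626 -0.095 ] bbox mid [ 0.4649 -0.0952] size [0.055 0.047]
top [435, 177, 20, 21, 240] centroid [ 0.4604 -0.4062] bbox mid [ 0.4622 -0.4081] size [0.069 0.067]
top [201, 179, 15, 14, 190] centroid [0.4577 0.4003] bbox mid [0.4577 0.3999] size [0.045 0.049]
top [289, 180, 17, 17, 222] centroid [0.4538 0.095 ] bbox mid [0.4524 0.0943] size [0.055 0.055]
top [248, 182, 21, 20, 325] centroid [0.4391 0.2274] bbox mid [0.4389 0.2266] size [0.065 0.069]
top [384, 185, 24, 25, 470] centroid [ 0.4262 -0.2389] bbox mid [ 0.4257 -0.2394] size [0.082 0.078]
top [222, 232, 26, 8, 92] centroid [0.2895 0.3011] bbox mid [0.2882 0.3008] size [0.024 0.085]
plane [-0.0015 -0.0009  0.0025] z at .45,0 0.001808369082544876 28246
towertop 85 min [ 0.4345 -0.1054  0.1487] max [ 0.4637 -0.0746  0.1633] med [ 0.448  -0.0901  0.1582]
tubetop 36 min [ 0.4414 -0.4038  0.0908] max [ 0.458  -0.3847  0.1112] med [ 0.4503 -0.3933  0.1053]
stand 256 min [ 0.4165 -0.4275  0.0546] max [ 0.4789 -0.359   0.074 ] med [ 0.4448 -0.3904  0.0657]
jarlid 84 min [ 0.423  
[... 468 characters left out ...]
4 0.0996] size [0.057 0.057]
side [241, 261, 29, 21, 472] centroid [0.4379 0.232 ] bbox mid [0.4386 0.2312] size [0.068 0.069]
side [282, 299, 49, 36, 555] centroid [0.2608 0.2869] bbox mid [0.2591 0.2887] size [0.102 0.1  ]
plane [-0.      0.0023 -0.0014] z at .45,0 -0.0014030923877357388 33633
towertop 78 min [ 0.4324 -0.1001  0.14  ] max [ 0.4628 -0.0688  0.1569] med [ 0.4457 -0.0813  0.1543]
tubetop 27 min [ 0.4415 -0.3954  0.09  ] max [ 0.4614 -0.3787  0.1041] med [ 0.4495 -0.3853  0.0978]
stand 135 min [ 0.4172 -0.4161  0.0544] max [ 0.4793 -0.3552  0.0731] med [ 0.444  -0.3817  0.0613]
jarlid 243 min [ 0.4236 -0.1029  0.03  ] max [ 0.4676 -0.0606  0.0799] med [ 0.4378 -0.0714  0.0558]
```

```bash
cat >> h.py <<'E'
DOWN=[0,1,0,0]
E
python3 - <<'E'
from h import *
for p in((.447,-.086,.3),(.447,-.086,.04),(.452,.097,.03),(.438,.23,.03),(.425,-.235,.04),(.457,.402,.09),(.448,-.389,.09),(.448,-.389,.3)):
    q=arm.ik(p,DOWN); print(p,None if q is None else np.round(q,2))
print(arm.tcp_to_tips)
s=arm.read_state();p=s["tool_pos"]
arm.line_to([p[0],p[1],.32],speed=.25)
arm.move_pose([.447,-.086,.25],DOWN)
s=arm.read_state();print(s["time_s"],s["tool_pos"],s["eef_rot"])
t=s["tool_pos"]
for n in("side","top"):
    im,d=arm.get_image(n); np.savez(n+"1.npz",im=im,d=d); cv2.imwrite(f"pics/{n}1.png",im[:,:,::-1])
    yy,xx=np.nonzero(d>0); o,r=rays(n,np.c_[xx,yy]);P=o+r*d[yy,xx,None]
    for a,b in((-.02,.02),(.02,.05),(.07,.12),(.12,.3)):
        k=(np.hypot(*(P[:,:2]-t[:2]).T)<.16)&(P[:,2]>t[2]+a)&(P[:,2]<t[2]+b); q=P[k]
        if len(q): print(n,a,b,len(q),q.min(0).round(4),q.max(0).round(4))
im=np.load("side1.npz")["im"][60:240,230:430]
cv2.imwrite("pics/c2.png",cv2.resize(im,None,fx=3,fy=3,interpolation=cv2.INTER_CUBIC)[:,:,::-1])
E
```

```text
(0.447, -0.086, 0.3) [ 0.5   0.09 -0.4   1.95  0.04  1.11 -1.49]
(0.447, -0.086, 0.04) [ 0.27  0.47 -0.18  2.18  0.17  0.5  -1.61]
(0.452, 0.097, 0.03) [ 0.04  0.53 -0.39  2.16  0.39  0.52 -2.21]
(0.438, 0.23, 0.03) [-0.1   0.6  -0.55  2.07  0.55  0.61 -2.6 ]
(0.425, -0.235, 0.04) [ 0.52  0.5  -0.1   2.12  0.1   0.53 -1.22]
(0.457, 0.402, 0.09) [-0.29  0.68 -0.67  1.77  0.53  0.88 -2.77]
(0.448, -0.389, 0.09) [ 0.68  0.55 -0.02  1.84  0.02  0.75 -0.93]
(0.448, -0.389, 0.3) [ 0.69  0.31 -0.03  1.67  0.01  1.17 -0.92]
0.014
2.6667 [ 0.44712894 -0.08681721  0.24998123] [ 2.95461368e-05  9.99999777e-01 -6.66247921e-04  3.30315426e-05]
side -0.02 0.02 213 [ 0.4355 -0.1452  0.2329] [ 0.4588 -0.0209  0.2699]
side 0.02 0.05 209 [ 0.4357 -0.1491  0.27  ] [ 0.4611 -0.0208  0.2998]
side 0.07 0.12 1095 [ 0.415  -0.1826  0.3208] [0.4794 0.0107 0.3699]
side 0.12 0.3 2587 [ 0.3946 -0.1252  0.37  ] [ 0.4881 -0.0316  0.55  ]
top -0.02 0.02 1 [ 0.4359 -0.0419  0.2483] [ 0.4359 -0.0419  0.2483]
top 0.02 0.05 1 [ 0.4492 -0.0405  0.2973] [ 0.4492 -0.0405  0.2973]
top 0.07 0.12 569 [ 0.415  -0.1839  0.3326] [0.4775 0.0061 0.37  ]
top 0.12 0.3 164 [ 0.4169 -0.1832  0.37  ] [0.4766 0.006  0.4161]
```

View pics/c2.png

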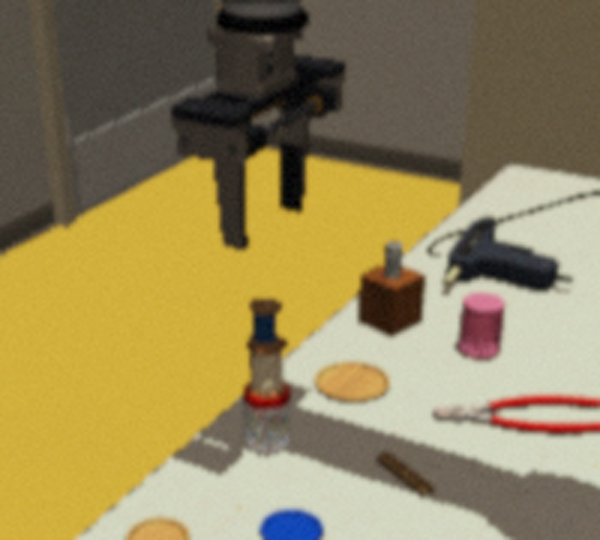

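The fingers show the side view biased about +3 mm in y and the top view about -2.5 mm, so I use the mean of the two. Now the small reel.

```bash
cat >> h.py <<'E'
UP=.30
def pick(x,y,zg,f,op,lift):
    "zg: grasp-point height"
    p=arm.read_state()["tool_pos"]
    if p[2]<UP-.02: arm.line_to([p[0],p[1],UP],speed=.25)
    arm.gripper_to(op); arm.move_pose([x,y,UP],DOWN)
    arm.line_to([x,y,zg+.025],speed=.22); arm.line_to([x,y,zg-.005],speed=.06)
    arm.gripper_to(0.,f_grip=f); s=arm.read_state(); print("grip w mm",s["grip_width"]*92,"F",s["gripper_force"],"wrist",np.round(s["wrist_force"],2))
    p=s["tool_pos"]; arm.line_to([x,y,zg-.005+.02],speed=.05); arm.line_to([x,y,lift],speed=.2)
    s=arm.read_state(); print("lifted w",s["grip_width"]*92,"F",s["gripper_force"],"t",s["time_s"])
def place(x,y,zg,op,carry=UP):
    arm.move_pose([x,y,carry],DOWN); arm.line_to([x,y,zg+.02],speed=.2)
    arm.line_to([x,y,zg-.005+.003],speed=.05); hit=arm.line_to([x,y,zg-.005-.001],speed=.015,max_force=2.5)
    s=arm.read_state(); print("hit",hit,"tcp z",s["tool_pos"].round(4) if hasattr(s["tool_pos"],"round") else s["tool_pos"],"wrist",np.round(s["wrist_force"],2))
    arm.gripper_to(op); arm.sleep(.2)
    arm.line_to([x,y,zg+.04],speed=.1); arm.line_to([x,y,UP],speed=.25); print("t",arm.read_state()["time_s"])
def snap(tag,n="side",crop=None,k=3):
    im,d=arm.get_image(n); np.savez(tag+".npz",im=im,d=d)
    if crop: x0,y0,x1,y1=crop; im=cv2.resize(im[y0:y1,x0:x1],None,fx=k,fy=k,interpolation=cv2.INTER_CUBIC)
    cv2.imwrite(f"pics/{tag}.png",im[:,:,::-1])
E
python3 - <<'E'
from h import *
pick(.448,-.087,.143,8,.65,.30)
snap("s2","side",(230,60,430,240))
E
```

```text
grip w mm 29.412936430574852 F 8.000062197752413 wrist [0.4  0.35 0.73]
lifted w 29.243668724739862 F 7.999988550727721 t 7.375
```

View pics/s2.png

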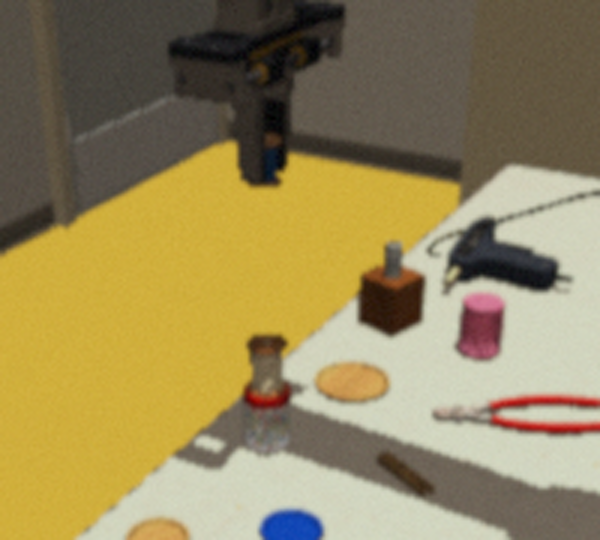

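The large reel and jar still stand (crop ~(268,395)) and the small reel hangs between the fingers at ~(270,160). The width of 29 mm is below the 32 mm disc, so I measure how the reel sits from the depth image.

```bash
python3 - <<'E'
from h import *
f=np.load("s2.npz");im,d=f["im"],f["d"]
h=cv2.cvtColor(im,cv2.COLOR_RGB2HSV)
x0,y0,x1,y1=300,90,335,125
for nm,m in(("blue",(h[...,0]>95)&(h[...,0]<130)&(h[...,1]>90)),("wood",(h[...,0]<18)&(h[...,1]>70)&(h[...,2]<140))):
    yy,xx=np.nonzero(m);k=(yy>=y0)&(yy<y1)&(xx>=x0)&(xx<x1);yy,xx=yy[k],xx[k]
    o,r=rays("side",np.c_[xx,yy]);P=o+r*d[yy,xx,None]
    print(nm,len(P),P.min(0).round(4),P.max(0).round(4),np.median(P,0).round(4))
# large reel top disc
yy,xx=np.mgrid[165:200,305:335].reshape(2,-1);o,r=rays("side",np.c_[xx,yy]);P=o+r*d[yy,xx,None]
k=(np.abs(P[:,2]-.115)<.012)&(np.hypot(P[:,0]-.448,P[:,1]+.087)<.05);print("large top",k.sum(),P[k].min(0).round(4),P[k].max(0).round(4))
c=cv2.resize(im[70:140,290:345],None,fx=8,fy=8,interpolation=cv2.INTER_CUBIC);cv2.imwrite("pics/s2c.png",cv2.convertScaleAbs(c,alpha=1.8)[:,:,::-1])
E
```

```text
blue 41 [ 0.4366 -0.1027  0.2845] [ 0.4485 -0.077   0.3261] [ 0.4399 -0.0831  0.2987]
wood 110 [-0.0287 -0.1133  0.2825] [0.4577 0.7204 0.6244] [ 0.4388 -0.068   0.3204]
large top 100 [ 0.4275 -0.1051  0.1035] [ 0.4654 -0.0659  0.1169]
```

View pics/s2c.png

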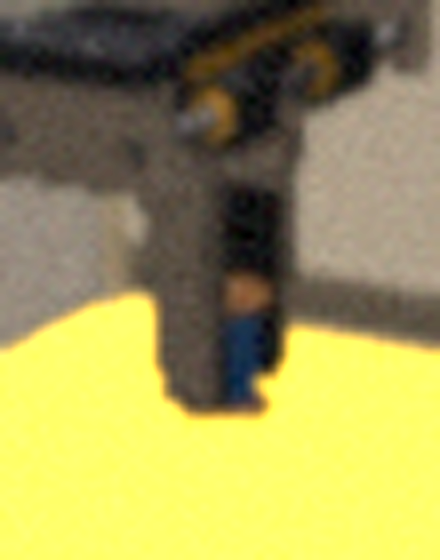

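The reel is centred and upright in the jaws: thread front at x≈0.437, so its centre is at 0.448. Now I place it and pick up the large reel.

```bash
python3 - <<'E'
from h import *
place(.453,.0975,.003+.026,.75)
pick(.447,-.088,.065+.026,8,.75,.30)
snap("s3","side",(230,60,430,290),2.6)
E
```

```text
hit True tcp z [0.4536 0.0973 0.0237] wrist [ 0.74 -1.04  3.98]
t 13.0917
grip w mm 37.527763130385395 F 8.000066040549427 wrist [-0.11  0.09  1.54]
lifted w 37.641666043774016 F 7.99997424473986 t 17.9583
```

View pics/s3.png

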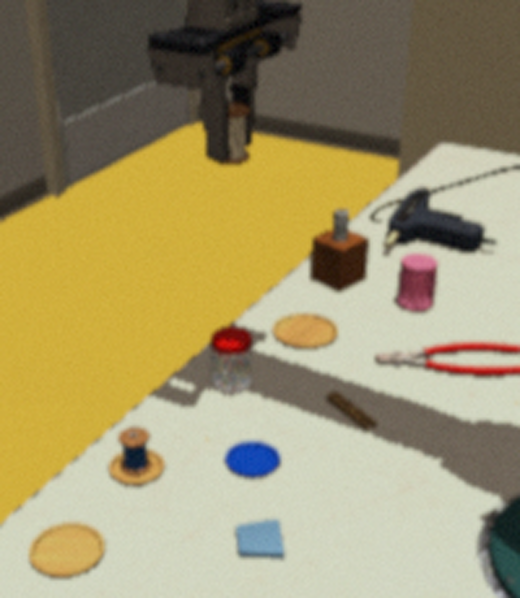

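The small reel stands in its dish (crop 135,455), the large reel is held, and the jar stands alone (231,360). I place the large reel, then measure the jar by its red lid.

```bash
python3 - <<'E'
from h import *
place(.4385,.2295,.003+.026,.85)
for n in("side","top"):
    im,d=arm.get_image(n);np.savez(n+"4.npz",im=im,d=d);h=cv2.cvtColor(im,cv2.COLOR_RGB2HSV)
    m=(((h[...,0]<8)|(h[...,0]>172))&(h[...,1]>120)).astype(np.uint8)
    roi=(300,170,335,215) if n=="side" else (338,170,370,205)
    list(blobs(im,m,n,.065,roi,15))
E
```

```text
hit True tcp z [0.4392 0.2296 0.0238] wrist [0.94 0.   4.5 ]
t 24.1333
side [312, 186, 15, 10, 124] centroid [ 0.4428 -0.0795] bbox mid [ 0.4426 -0.0797] size [0.046 0.056]
top [346, 180, 14, 15, 160] centroid [ 0.4483 -0.0902] bbox mid [ 0.4478 -0.0904] size [0.046 0.042]
```

```bash
python3 - <<'E'
from h import *
pick(.448,-.088,.036,20,1.0,.30)
place(.4248,-.235,.003+.036,1.0)
snap("s5","side",(230,100,430,290),2.6)
snap("t5","top",(190,165,460,245),2.9)
E
```

```text
grip w mm 49.06180152156907 F 20.000195964239538 wrist [-0.54  0.09  1.52]
lifted w 48.57497856934985 F 19.99981873013894 t 30.3833
hit True tcp z [ 0.4253 -0.2352  0.0341] wrist [-1.12  0.65  5.59]
t 35.875
```

View pics/s5.png

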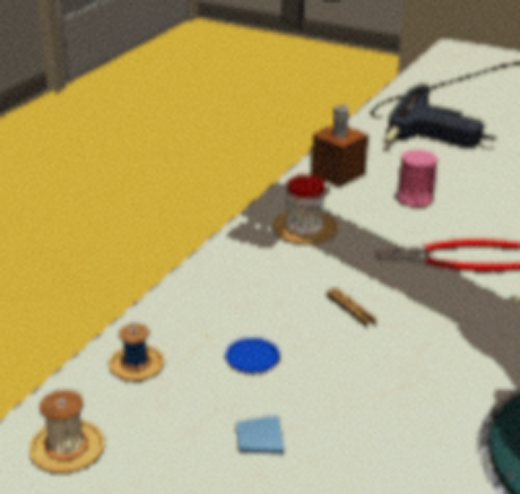

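All three tower pieces stand upright in their dishes. Now the tube: soft grip first, check the side force, then pull straight up.

```bash
python3 - <<'E'
from h import *
x,y,zg=.449,-.3905,.088
arm.gripper_to(.6); arm.move_pose([x,y,UP],DOWN); arm.line_to([x,y,zg+.03],speed=.2); arm.line_to([x,y,zg-.005],speed=.04)
f0=np.array(arm.read_state()["wrist_force"])
arm.gripper_to(0.,f_grip=4); arm.sleep(.3); s=arm.read_state()
print("w",s["grip_width"]*92,"dF",(np.array(s["wrist_force"])-f0).round(2),s["tool_pos"],s["wrist_torque"])
snap("s6","side",(310,100,400,180),6)
E
```

```text
w 19.9502929543372 dF [-0.49 -4.15 -0.54] [ 0.44901528 -0.39115204  0.0831387 ] [-0.87899408  0.02585611  0.00662852]
```

View pics/s6.png

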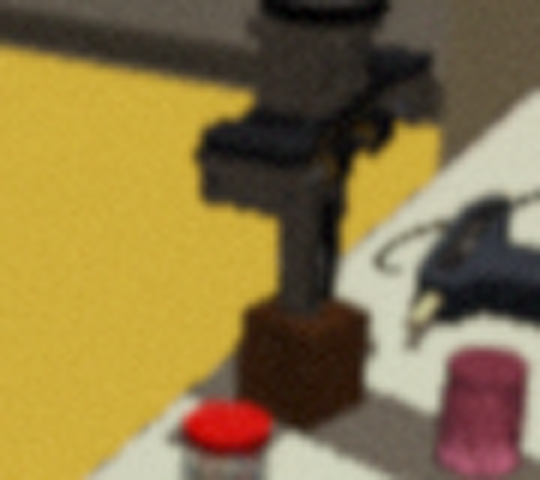

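The tube pushes the tool toward -y with 4 N, so I shift the tool that way until the side force vanishes, then pull.

```bash
python3 - <<'E'
from h import *
x,y,zg=.449,-.3905,.088
f0=-.49
for i in range(7):
    s=arm.read_state(); 
    print(round(y,4),np.round(s["wrist_force"],2),np.round(s["wrist_torque"],2),np.round(s["tool_pos"],4))
    if abs(s["wrist_force"][1])<1: break
    y+=.0008*np.sign(s["wrist_force"][1]); arm.line_to([x,y,zg-.005],speed=.01); arm.sleep(.15)
E
```

```text
-0.3905 [-0.21 -3.79  1.04] [-0.91  0.01  0.01] [ 0.449  -0.3911  0.0832]
-0.3913 [-0.29 -1.91  0.75] [-0.76 -0.03  0.05] [ 0.449  -0.3913  0.083 ]
-0.3921 [-0.07 -1.21  0.7 ] [-0.18  0.   -0.02] [ 0.449  -0.3916  0.0829]
-0.3929 [-0.27 -0.02 -1.05] [ 0.04 -0.02 -0.04] [ 0.4489 -0.3927  0.0829]
```

```bash
python3 - <<'E'
from h import *
x,y,z=.449,-.3929,.083
arm.gripper_to(0.,f_grip=15); s=arm.read_state(); print(np.round(s["wrist_force"],2),s["grip_width"]*92)
for k in(.01,.03,.065):
    arm.line_to([x,y,z+k],speed=.04); s=arm.read_state(); print(k,np.round(s["wrist_force"],2),np.round(s["wrist_torque"],2),s["grip_width"]*92)
arm.line_to([x,y,.30],speed=.2); s=arm.read_state(); print(s["time_s"],np.round(s["wrist_force"],2))
snap("s7","side",(310,60,400,180),5)
E
```

```text
[-0.16 -1.28 -0.57] 19.664699316767148
0.01 [-0.46  0.63 -0.53] [ 0.    0.01 -0.  ] 19.53180712610784
0.03 [-0.39 -0.45 -1.48] [ 0.09  0.09 -0.01] 19.592304088029323
0.065 [-0.19 -0.23 -0.11] [0.01 0.05 0.02] 19.63751535854516
44.8167 [-0.18 -0.34  0.46]
```

View pics/s7.png

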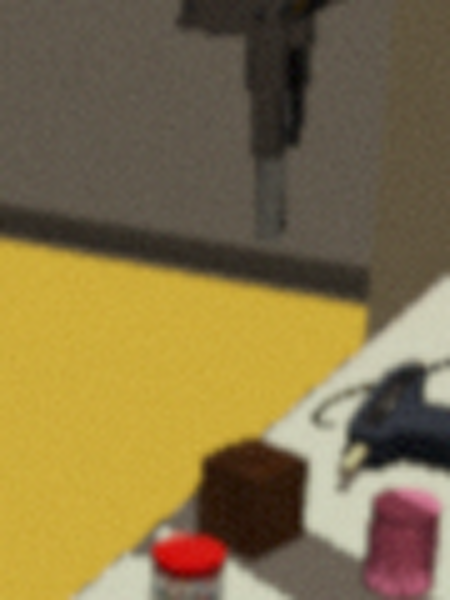

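The tube is out, vertical (crop ~268,195). Next, the square dish.

```bash
python3 - <<'E'
from h import *
place(.4565,.4022,.082,.5)
arm.move_pose([.45,-.1,.45],DOWN)
snap("s8","side",(160,150,400,340),3); snap("t8","top",(190,165,460,245),2.9)
print(arm.read_state()["time_s"])
a=cv2.imread("pics/s8.png");b=cv2.imread("pics/t8.png")
a=cv2.resize(a,None,fx=.62,fy=.62);w=max(a.shape[1],b.shape[1])
p=lambda i:cv2.copyMakeBorder(i,0,0,0,w-i.shape[1],0)
cv2.imwrite("pics/c8.png",np.vstack([p(b),p(a)]))
E
```

```text
hit True tcp z [0.4568 0.4025 0.0768] wrist [-0.06  0.13  4.44]
t 51.925
53.925
```

View pics/c8.png

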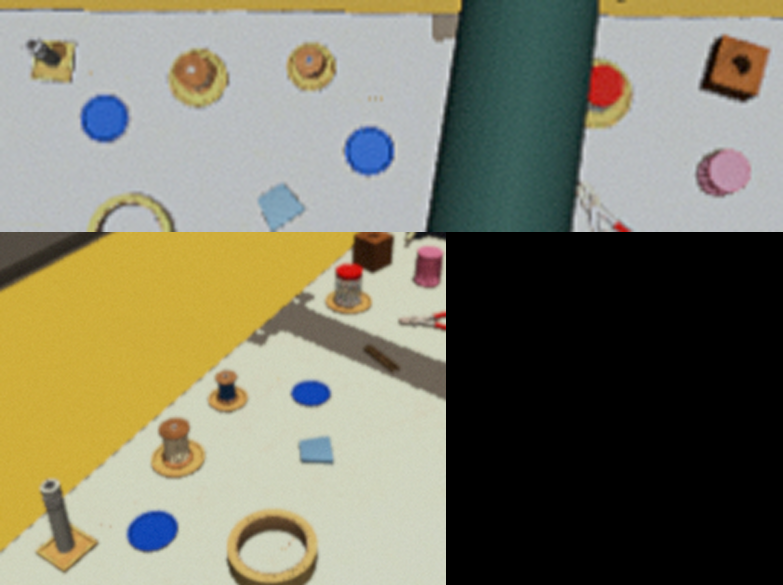

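All four stand in their dishes. A numeric check of top heights and centres comes next.

```bash
python3 - <<'E'
from h import *
for n in("side","top"):
    d=np.load(("s8" if n=="side" else "t8")+".npz")["d"]
    yy,xx=np.nonzero(d>0);o,r=rays(n,np.c_[xx,yy]);P=o+r*d[yy,xx,None]
    for nm,c,h,R in(("small",(.453,.0975),.043,.025),("large",(.4385,.2295),.055,.031),("jar",(.4248,-.235),.068,.038),("tube",(.4565,.4022),.098,.02)):
        c=np.array(c)+((0,.003) if n=="side" else (0,-.0025))
        q=P[(np.hypot(*(P[:,:2]-c).T)<R+.008)&(np.abs(P[:,2]-h)<.006)]
        if len(q): print(n,nm,len(q),"z",np.median(q[:,2]).round(4),"mid-dish mm",(((q.max(0)+q.min(0))/2)[:2]-c).round(4)*1e3,"size",np.ptp(q,0)[:2].round(3))
E
```

```text
side small 77 z 0.0414 mid-dish mm [ 0.9 -0.5] size [0.029 0.032]
side large 163 z 0.0535 mid-dish mm [ 0.2 -1.5] size [0.04 0.04]
side jar 92 z 0.066 mid-dish mm [-0.6  1.9] size [0.046 0.046]
side tube 77 z 0.0974 mid-dish mm [ 2.  -1.7] size [0.018 0.019]
top small 64 z 0.0437 mid-dish mm [-0.6  0.1] size [0.027 0.027]
top large 109 z 0.0557 mid-dish mm [-1.   0.5] size [0.038 0.037]
top jar 132 z 0.0694 mid-dish mm [-1.7 -4.2] size [0.045 0.04 ]
top tube 25 z 0.0999 mid-dish mm [1.1 1. ] size [0.017 0.018]
```

All tops are at the expected heights and centred within 2 mm; the jar reads 4 mm off in the top view only because the arm partly hides it there. Handing in.

```bash
python3 -c "
from bench import arm
arm.sleep(.3); print(arm.job_done())"
```

```text
the job is handed in; nothing more can be done
None
```

The job is handed in after about 54 s of the 128 s allowed: the small reel, large reel, bead jar and needle tube all stand upright in their own dishes, and nothing tipped over; no verdict came back.

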